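# Load a magazine into the filter-disc dispenser

## Task

Load the filter-disc dispenser: take the tall magazine with the narrow foot, stand it foot down in the dispenser's spring-loaded column and push it straight down until the two catches have snapped over its foot and hold it down, then let go. Leave the broad-footed magazine and the stubby one standing where they are.

Things in the scene. Friction and masses are not known exactly. Their poses are not given: they have to be found in the camera images.
- magazine: The magazine to load: grey plastic, 130 mm tall, 0.15 kg, round and stepped: foot 44 mm in diameter and 25 mm high, above it a neck 28 mm in diameter and 105 mm long, flat on top. Stands upright on the bench. Origin: centre of the foot's underside; z up its axis.
- dispenser: Fixed to the bench: white base 150 x 130 x 20 mm (x by y), an upright open-topped square aluminium column at its centre, 49 mm wide inside, flaring at 45 degrees from 120 mm above the bench to a rim at 134 mm, 77 mm wide inside. Low outlet block with black knob on its -x side. Origin: column axis at bench height; z up, x and y along the base's sides.
- catches (a point): Point on the column axis at the underside of two sprung steel catches, 74 mm above the bench, that enter from the column's +y and -y sides. Their ramped tops reach to 104 mm. The foot pushes them aside (a few newtons); they snap over it once its top is below this point (magazine underside below 49 mm, top below 179 mm). Push 4 to 8 mm past, then let go.
- follower (a point): Centre of the top of the round sprung follower plate inside the column, 32 mm wide; at rest 100 mm above the bench. It takes 3 N to start, 150 N/m more as it sinks (11 N at the latch), and can sink 63 mm, to 37 mm. It lifts a latched foot up against the catches, and an unlatched magazine back to 100 mm.
- broad_magazine: Bystander: same grey magazine, 130 mm tall, neck 28 mm, but with a foot 68 mm in diameter and 25 mm high, too broad for the column. Origin: centre of the foot's underside.
- stubby_magazine: Bystander: same foot (44 mm diameter, 25 mm high) and neck (28 mm diameter), but only 75 mm tall. Origin: centre of the foot's underside.
Not all that is in view belongs to the job. Leave any blue look-alike of the dispenser alone.

How it is judged:
By the outcome, as a careful person would: the job done as asked, in the order asked, and still so for the second after the job is handed in, with the robot touching nothing.
It also fails if it takes over 42 s, if anything falls off the work surface, if the arm or the gripper's body presses on something with over 40 N, if the wrist force passes 120 N, or if a joint passes its speed limit or range.

## Robot

A 6-joint arm with a two-finger parallel gripper is mounted at the origin on the work surface. World frame = base frame: x ahead of the robot, y to its left, z up, the work surface at z = 0. Lengths are in m, angles in rad, forces in N, time in s.
With the tool pointing down it reaches from about 0.25 to 0.85 m from the base axis. Payload 12.5 kg.
Tool frame: the origin (TCP) lies midway between the tips of the shut fingers; the grasp point (between the pads) lies 19 mm behind it; z points along the fingers, y is the line along which they close (so a half turn about z gives the same grasp; the last joint's range is limited). The gripper opens to 93 mm and grips with 3 to 60 N. Pads are 15 mm wide; open, the fingers measure 128 mm over their backs; the gripper's body (75 mm by 188 mm) begins 65 mm behind the grasp point.
Start: joints at [1.081, 0.351, 1.652, -0, 1.139, -0.085], TCP at [0.217, 0.506, 0.196] pointing down, gripper open.
Joint ranges: [-2.75, 2.75], [-0.79, 2.1], [0.01, 2.65], [-1.57, 4.71], [0.07, 3.14], [-2.87, 2.87]. Speed limits (rad/s): [2.22, 2.22, 2.79, 3.14, 3.14, 3.14].

## Interface

Orientations are given as [roll, pitch, yaw] about the fixed x, y, z axes, in that order (R = Rz(yaw) Ry(pitch) Rx(roll)).
In Python, from bench import ctrl gives the robot as it stands. The module is installed in compiled form; this text tells all that it offers.
- The arm moves only by the shell command python3 -m handwheel 'ROWS' [FORCE]. ROWS is JSON, a list of rows, each a list of 5 numbers: the shift along the tool's x, y, z each as a share of 10 cm, from -1 to 1, then the turn about the tool's z as a share of 360 degrees, from -1 to 1, then the opening in per cent of the stroke, from 0 (shut) to 100 (fully open). A call has 1 to 12 rows; each row shifts and turns the commanded pose from where the row before left it, along the tool's axes as they then stand; what a row does not reach is not made up. A row lasts 1/8 s, in which the tool goes at most 62.5 mm and 10.7 degrees, less where a joint would pass 70% of its speed; a pose out of reach is approached as far as the arm can. A call with a number of a shift or a turn outside -1 to 1 is refused whole. A call with a gripper value outside its range is refused whole. The fingers move at their own pace and stop on an object; FORCE is the grip in N (left out, the last holds). Time passes only in rows, so rows that do not move let the fingers close. It gives the time, the measured TCP pose, the force, the opening and the grip force at its end, in the units of the state.
- ctrl.state(): the state, without advancing time (a new reading comes with each control period).
- ctrl.camera(name): name is "scene" or "side" or "wrist"; returns the picture (384x512x3 uint8, blue, green, red); there is no depth.
- ctrl.camera_params(name): a dict with "K" (3x3 intrinsics, pixels), "dist_coeffs" ([k1, k2, p1, p2, k3] as OpenCV has them; the pictures are not rectified), "xyz" and "rotation" of the camera in the world. Camera axes: x right, y up, looking along -z (the intrinsics and any distortion apply to the point x, -y, -z); pixel columns grow to the right and rows downward; lengths in m; the calibration is good to about 2 mm. A picture is of the moment at which its call begins: read the wrist's pose just before it. camera_params takes no time and is no camera call; for the wrist camera it gives the pose at the moment of the call.
- ctrl.hand_in(): hands the job in; it is judged then, once.
Trained networks look in the newest picture that a camera, given by its name, has taken for a name from the list of things; names that differ only in an ending like _2 or _b are one class to them, and where a whole thing is asked for, a point or a joint stands for the part that bears it (a point fixed in the world has none). Each returns a list of dicts, best first, with "score" (0 to 1); they miss things now and then, are a little off and sometimes report something else, mostly with a low value. They report only what shows in the picture. A call takes as long as a camera call. They do not tell look-alikes from the thing itself.
- ctrl.spot_in(camera, label): "at" ([x, y, z] in m, in world coordinates, good to about 4 mm: the middle of the surface that is visible of it).
The state is a dict: "clock": time; "q": joint angles; "dq": joint speeds; "effort": joint torques, N m; "position": TCP position; "orientation": TCP orientation; "contact_force": force on the tool from outside, world axes, zero at the start; "wrist_torque": the same for the moment, N m; "width": opening from 0.0 (shut) to 1.0 (fully open); "finger_force": force on a finger pad.
Only numpy, scipy, OpenCV 4.12 (cv2) and the standard library are available. Lean on these libraries where they do the work, as an engineer would, in place of code of your own. Each camera call takes 0.05 s, during which the arm holds its last target. There are 200 camera calls.

## Working session

There is one attempt and no reset: what is moved stays moved. The work goes in short steps, Python scripts to look and compute and a shell command to move; the robot and the scene stay as the last step left them, time stands still between calls to the robot, and variables do not carry over. Pictures are saved under pics/ and viewed, at most 10 in all, crops included, and the job is handed in when it is done.

```bash
mkdir -p pics
python3 - <<'E'
from bench import ctrl
import cv2,numpy as np
s=ctrl.state();print(s['clock'],s['position'],s['orientation'],s['width'])
ims=[]
for c in ('scene','side'):
    ims.append(ctrl.camera(c))
    p=ctrl.camera_params(c);print(c,np.round(p['xyz'],3))
    for l in ('magazine','dispenser','catches','follower','broad_magazine','stubby_magazine'):
        for r in ctrl.spot_in(c,l):
            P=np.array(r['at']);R=np.array(p['rotation'])
            if R.shape!=(3,3):
                print(R); break
            v=R.T@(P-p['xyz']);v=v*[1,-1,-1]
            px=cv2.projectPoints(v[None],np.zeros(3),np.zeros(3),np.array(p['K']),np.array(p['dist_coeffs']))[0].ravel()
            print(c,l,round(r['score'],2),P.round(3),px.round())
cv2.imwrite('pics/a.png',cv2.resize(ims[0],(800,600)));cv2.imwrite('pics/b.png',cv2.resize(ims[1],(800,600)))
print(ctrl.state()['clock'])
E
```

```text
0.0 [0.21641988 0.50521329 0.19561213] [-3.14042964e+00 -7.87565522e-05  2.73676129e+00] 0.997049049109705
scene [ 0.772 -0.375  0.969]
[0.52947314 0.01386106 0.66554979]
[0.52947314 0.01386106 0.66554979]
[0.52947314 0.01386106 0.66554979]
[0.52947314 0.01386106 0.66554979]
[0.52947314 0.01386106 0.66554979]
[0.52947314 0.01386106 0.66554979]
side [ 0.38  -0.591  0.802]
[ 0.71072129 -0.00455302 -0.04649945]
[ 0.71072129 -0.00455302 -0.04649945]
[ 0.71072129 -0.00455302 -0.04649945]
[ 0.71072129 -0.00455302 -0.04649945]
[ 0.71072129 -0.00455302 -0.04649945]
[ 0.71072129 -0.00455302 -0.04649945]
0.7
```

View pics/a.png

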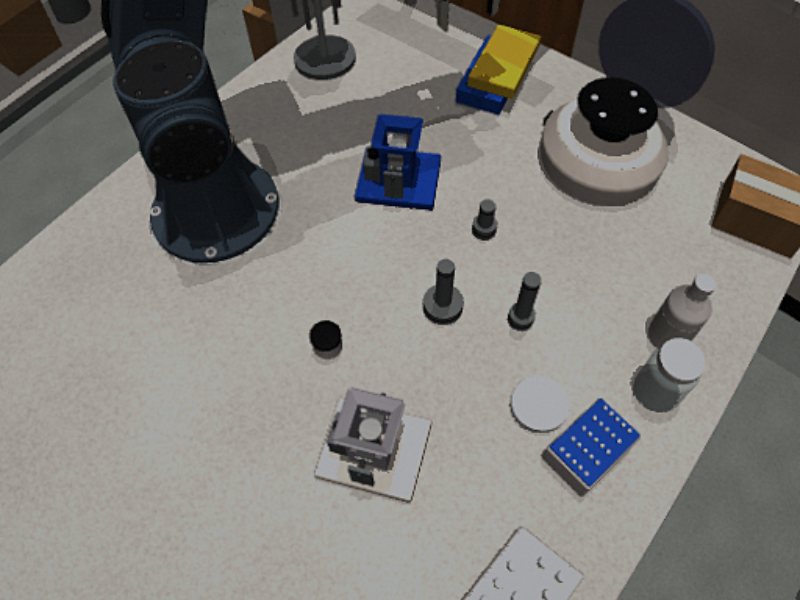

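View pics/b.png

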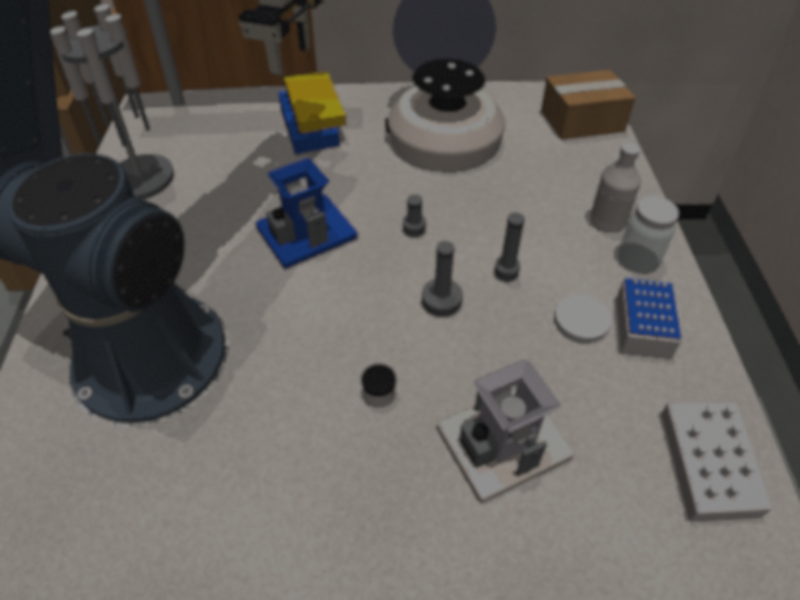

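The scene view shows three grey magazines: broad at (443,290), tall narrow at (525,300) and stubby at (485,218). There are two dispensers: white at (370,440), which is the one to load, and a blue look-alike at (400,165). In the side view the tall narrow magazine is at (510,245) and the white dispenser at (510,420). I choose the tall narrow magazine and check it in a close crop.

```bash
cat > h.py <<'E'
from bench import ctrl
import cv2,numpy as np
from scipy.spatial.transform import Rotation as Ro
from scipy.optimize import least_squares
class Cam:
    def __init__(s,n):
        p=ctrl.camera_params(n);s.K=np.array(p['K'],float);s.d=np.array(p['dist_coeffs'],float);s.c=np.array(p['xyz'])
        s.R=Ro.from_euler('xyz',p['rotation']).as_matrix()@np.diag([1,-1,-1])
    def proj(s,P):
        v=(np.atleast_2d(P)-s.c)@s.R
        return cv2.projectPoints(v,np.zeros(3),np.zeros(3),s.K,s.d)[0].reshape(-1,2)
    def onz(s,px,z):
        u=cv2.undistortPoints(np.array(px,float).reshape(-1,1,2),s.K,s.d).reshape(-1,2)
        r=np.c_[u,np.ones(len(u))]@s.R.T
        return s.c+r*((z-s.c[2])/r[:,2:])
def tri(obs,x0=(.5,0,.1)):
    r=least_squares(lambda X:np.concatenate([c.proj(X)[0]-p for c,p in obs]),x0);return r.x,np.abs(r.fun).max()
E
python3 - <<'E'
from h import *
cams={n:Cam(n) for n in('scene','side')}
tiles=[]
for n,c in cams.items():
    im=ctrl.camera(n)
    for l in ('magazine','dispenser','follower','broad_magazine','stubby_magazine'):
        for r in ctrl.spot_in(n,l)[:3]:
            P=np.array(r['at']);print(n,l,round(r['score'],2),P.round(3),(c.proj(P)[0]/.64).round())
    for (x,y) in ({'scene':[(288,150),(190,230)],'side':[(276,125),(270,225)]}[n]):
        tiles.append(cv2.resize(im[y:y+100,x:x+133],(400,300),interpolation=cv2.INTER_CUBIC))
cv2.imwrite('pics/c.png',np.vstack([np.hstack(tiles[:2]),np.hstack(tiles[2:])]))
E
```

```text
scene magazine 0.68 [0.594 0.145 0.064] [523. 304.]
scene dispenser 0.81 [0.248 0.248 0.053] [395. 170.]
scene dispenser 0.75 [ 0.554 -0.183  0.03 ] [376. 454.]
scene follower 0.55 [ 0.537 -0.177  0.101] [366. 428.]
scene follower 0.41 [0.236 0.272 0.102] [397. 141.]
scene broad_magazine 0.76 [0.476 0.077 0.027] [438. 306.]
scene stubby_magazine 0.79 [0.442 0.261 0.034] [484. 223.]
scene stubby_magazine 0.74 [ 0.556 -0.188  0.032] [374. 457.]
side magazine 0.61 [0.582 0.144 0.064] [505. 251.]
side dispenser 0.62 [ 0.533 -0.194  0.064] [506. 433.]
side follower 0.65 [ 0.541 -0.176  0.102] [514. 406.]
side broad_magazine 0.87 [0.47  0.079 0.024] [440. 298.]
side stubby_magazine 0.52 [0.438 0.253 0.035] [415. 221.]
side stubby_magazine 0.26 [0.469 0.08  0.026] [439. 297.]
side stubby_magazine 0.24 [ 0.539 -0.177  0.1  ] [512. 408.]
```

View pics/c.png

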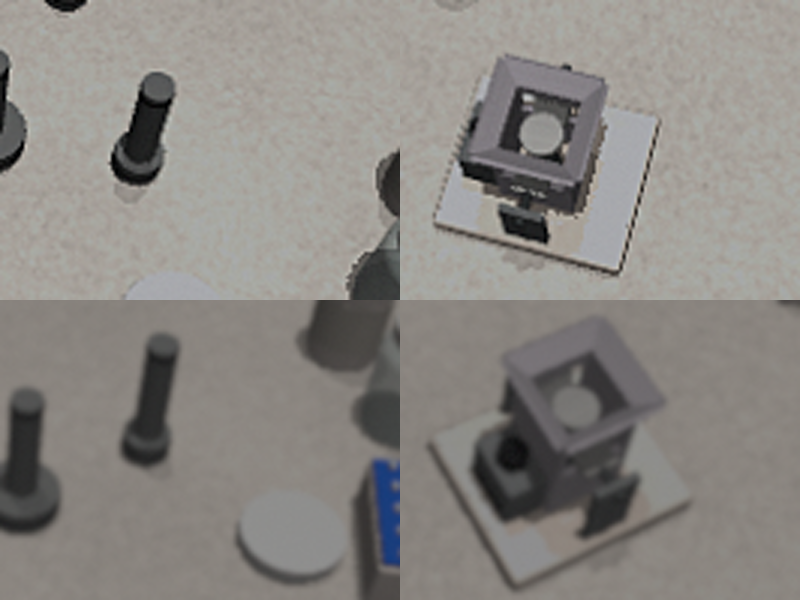

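The close crop confirms the choice: tall neck with a narrow foot at scene (525,300). The one next to it has a clearly broader foot. The white dispenser's rim corners, follower disc and base corners are all visible in both views.

Run:
```python
from h import *
a,b=Cam('scene'),Cam('side');k=399.99/133
f=lambda o,p:np.array(o)+np.array(p,float)/k-.33
S=f((190,230),[(102,55),(207,77),(180,182),(62,167)]);D=f((270,225),[(101,58),(203,17),(265,100),(163,148)])
A=a.onz(S,.134)[:,:2];B=b.onz(D,.134)[:,:2];print(A.round(3),B.round(3),A.mean(0),B.mean(0))
import itertools
m=[np.linalg.norm(B-p,axis=1).argmin() for p in A];T=[]
for i in range(4):
    x,e=tri([(a,S[i]),(b,D[m[i]])]);T.append(x);print('rim',x.round(4),round(e,2))
T=np.array(T);print('mean',T.mean(0));e=np.roll(T,-1,0)-T;print('edge len',np.linalg.norm(e,axis=1),np.degrees(np.arctan2(e[:,1],e[:,0])))
print('follower',tri([(a,f((190,230),(141,132))),(b,f((270,225),(175,109)))]))
G=b.onz(f((270,225),[(29,141),(118,285),(289,199)]),.01);print('base side',G.round(3))
G=a.onz(f((190,230),[(33,220),(220,270),(260,120)]),.02);print('base scene',G.round(3))
t=(f((288,150),(157,86)),f((276,125),(163,46)))
print('mag top',tri([(a,t[0]),(b,t[1])]))
print('foot top', a.onz(f((288,150),(139,150)),.025),b.onz(f((276,125),(147,132)),.025))
```

```text
[[ 0.49  -0.154]
 [ 0.56  -0.121]
 [ 0.593 -0.192]
 [ 0.522 -0.234]] [[ 0.489 -0.156]
 [ 0.561 -0.127]
 [ 0.591 -0.194]
 [ 0.52  -0.225]] [ 0.54140536 -0.17510829] [ 0.54010354 -0.17519594]
rim [ 0.4891 -0.1527  0.1295] 0.22
rim [ 0.5611 -0.1219  0.1308] 1.29
rim [ 0.592  -0.1914  0.1302] 0.05
rim [ 0.5206 -0.2309  0.1389] 2.39
mean [ 0.54070496 -0.17422897  0.13234329]
edge len [0.07834439 0.0760357  0.08207048 0.08484214] [  23.18778173  -65.9901166  -150.98827841  111.98712136]
follower (array([ 0.53967181, -0.17308542,  0.095332  ]), np.float64(0.6096672313440195))
base side [[ 0.447 -0.146  0.01 ]
 [ 0.5   -0.261  0.01 ]
 [ 0.631 -0.203  0.01 ]]
base scene [[ 0.499 -0.261  0.02 ]
 [ 0.635 -0.202  0.02 ]
 [ 0.587 -0.089  0.02 ]]
mag top (array([0.59199288, 0.15365561, 0.12681828]), np.float64(0.3218767742091302))
foot top [[0.59237047 0.15350293 0.025     ]] [[0.59133102 0.15169396 0.025     ]]
```

```bash
python3 -m handwheel '[[-0.48,-0.18,0,0,100],[-0.48,-0.18,0,0,100],[-0.48,-0.18,0,0,100],[-0.48,-0.18,0,0,100],[-0.48,-0.18,0,0,100],[-0.48,-0.18,0,0,100],[-0.48,-0.18,0,0,100],[-0.48,-0.18,0,0,100],[-0.48,-0.18,0,0,100],[-0.48,-0.18,0,0,100],[0,0,0,0,100]]' 60
cat > w.py <<'E'
import sys
from h import *
s=ctrl.state();c=Cam('wrist');im=ctrl.camera('wrist')
print(s['clock'],np.round(s['position'],4),np.round(s['orientation'],4),c.c.round(3),c.R[:,2].round(3))
cv2.imwrite('pics/%s.png'%sys.argv[1],im)
for l in sys.argv[2:]:
    for r in ctrl.spot_in('wrist',l)[:2]: print(l,round(r['score'],2),np.round(r['at'],4),c.proj(r['at'])[0].round())
for P in [(.592,.153,.13),(.5402,-.1745,.134),(.5402,-.1745,.1)]: print(P,c.proj(P)[0].round(1))
E
python3 w.py d magazine
```

```text
clock: 2.68
position: [0.5886, 0.1487, 0.1957]
orientation: [-3.141, 0.0, 2.733]
contact_force: [-0.7, 0.6, -0.4]
width: 1.0
finger_force: 0.0
2.675 [0.5886 0.1487 0.1957] [-3.1414e+00  2.0000e-04  2.7335e+00] [0.519 0.179 0.385] [ 0.249 -0.107 -0.963]
magazine 0.84 [0.5796 0.1554 0.1108] [259. 177.]
(0.592, 0.153, 0.13) [262.1 194.6]
(0.5402, -0.1745, 0.134) [-54.3 273. ]
(0.5402, -0.1745, 0.1) [-24.7 256.8]
```

View pics/d.png

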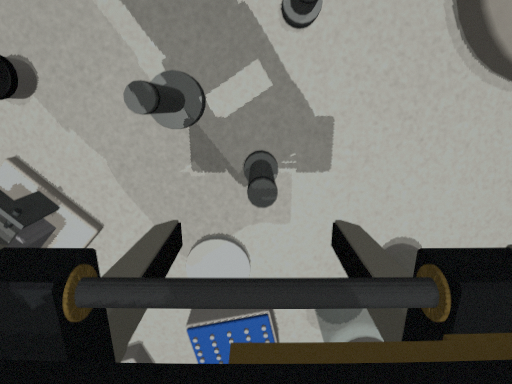

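The wrist view shows the target's neck top at about (262,191) and its foot at (260,165). The broad magazine is well clear at (175,100).

Run:
```python
from h import *
c=Cam('wrist');s=ctrl.state()
P=c.onz([(262,191)],.13)[0];print(P)
R=Ro.from_euler('xyz',s['orientation']).as_matrix()
for z in (.093,):
  print(R.T@(np.array([P[0],P[1],z])-s['position'])*10)
  print(R.T@(np.array([.592,.153,z])-s['position'])*10)
```

```text
[0.586861   0.15662184 0.13      ]
[0.01906766 0.0525587  1.0282165 ]
[-0.04244284  0.03955246  1.02817602]
```

```bash
python3 -m handwheel '[[-0.01,0.05,0,0,100],[0,0,0.4,0,100],[0,0,0.4,0,100],[0,0,0.22,0,100],[0,0,0,0,100],[0,0,0,0,0],[0,0,0,0,0],[0,0,0,0,0],[0,0,0,0,0],[0,0,0,0,0],[0,0,0,0,0]]' 60; python3 w.py e magazine
```

```text
clock: 4.15
position: [0.5898, 0.1552, 0.0941]
orientation: [-3.142, -0.0, 2.737]
contact_force: [-0.1, 0.0, 0.1]
width: 0.4
finger_force: 0.0
4.15 [0.5898 0.1552 0.0941] [-3.1416e+00 -1.0000e-04  2.7368e+00] [0.52  0.185 0.284] [ 0.249 -0.106 -0.963]
magazine 0.55 [0.584  0.1559 0.1093] [254. 220.]
(0.592, 0.153, 0.13) [254.3 247.4]
(0.5402, -0.1745, 0.134) [-196.   347.8]
(0.5402, -0.1745, 0.1) [-141.1  317.2]
```

View pics/e.png

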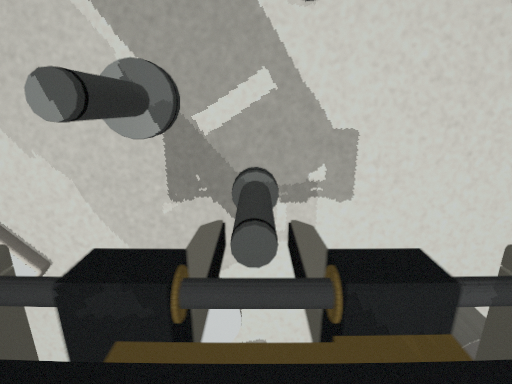

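Neck top is at (254,243), well centred between the nearly closed fingers. I finish closing and lift.

```bash
python3 - <<'E'
from h import *
c=Cam('wrist');s=ctrl.state();R=Ro.from_euler('xyz',s['orientation']).as_matrix()
P=c.onz([(254,243),(254,240)],.13);print(P,(P-s['position'])@R)
E
python3 -m handwheel '[[0,0,0,0,0],[0,0,0,0,0],[0,0,0,0,0],[0,0,-0.3,0,0],[0,0,-0.6,0,0],[0,0,-0.5,0,0],[0,0,0,0,0]]' 60; python3 w.py f magazine
```

```text
[[0.58931123 0.15399093 0.13      ]
 [0.58756749 0.15474161 0.13      ]] [[-7.98081837e-05 -1.31243678e-03 -3.59156734e-02]
 [ 1.81865512e-03 -1.30919989e-03 -3.59154796e-02]]
clock: 5.12
position: [0.5914, 0.1556, 0.2381]
orientation: [3.138, 0.006, 2.737]
contact_force: [-0.2, 0.6, -3.0]
width: 0.288
finger_force: 60.0
5.125 [0.5914 0.1556 0.2381] [3.1377 0.0057 2.7368] [0.521 0.185 0.427] [ 0.256 -0.105 -0.961]
magazine 0.75 [0.5831 0.1596 0.2549] [257. 216.]
(0.592, 0.153, 0.13) [253.7 182.5]
(0.5402, -0.1745, 0.134) [-25.9 252.3]
(0.5402, -0.1745, 0.1) [ -1.8 239.4]
```

View pics/f.png

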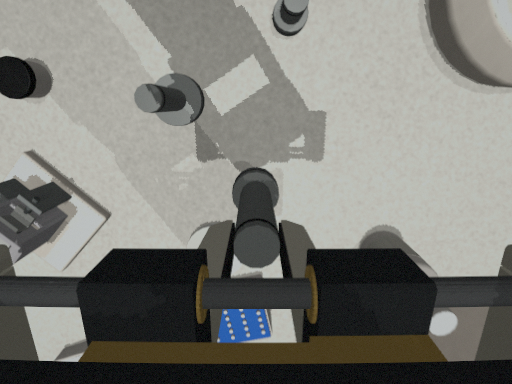

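Magazine is held and hanging straight: top at (257,242), foot at (255,190). Now over to the white dispenser, then turn to line the fingers up with the column.

```bash
python3 -m handwheel '[[0,0,-0.2,0,0],[-0.14,-0.54,0,0,0],[-0.14,-0.54,0,0,0],[-0.14,-0.54,0,0,0],[-0.14,-0.54,0,0,0],[-0.14,-0.54,0,0,0],[-0.13,-0.54,0,0,0],[0,0,0,0.029,0],[0,0,0,0.029,0],[0,0,0,0.029,0],[0,0,0,0.029,0],[0,0,0,0,0]]' 60; python3 w.py g magazine follower
python3 - <<'E'
from h import *
ims=[ctrl.camera('scene')[195:315,150:310],ctrl.camera('side')[170:290,250:410]]
w=cv2.imread('pics/g.png')
cv2.imwrite('pics/g2.png',np.hstack([cv2.resize(i,(400,300),interpolation=cv2.INTER_CUBIC) for i in ims]))
cv2.imwrite('pics/g3.png',np.vstack([cv2.imread('pics/g2.png'),cv2.copyMakeBorder(cv2.resize(w,(400,300)),0,0,0,400,cv2.BORDER_CONSTANT)]))
E
```

```text
clock: 6.72
position: [0.5379, -0.175, 0.2524]
orientation: [-3.14, -0.002, 2.009]
contact_force: [0.1, 0.2, -1.3]
width: 0.284
finger_force: 60.0
6.725 [ 0.5379 -0.175   0.2524] [-3.1397e+00 -2.2000e-03  2.0091e+00] [ 0.506 -0.107  0.442] [ 0.113 -0.244 -0.963]
magazine 0.85 [ 0.534  -0.1701  0.2694] [254. 221.]
follower 0.61 [ 0.5376 -0.1628  0.1028] [261. 164.]
(0.592, 0.153, 0.13) [ 467.  -118.2]
(0.5402, -0.1745, 0.134) [258.8 180. ]
(0.5402, -0.1745, 0.1) [258.6 173.3]
```

View pics/g3.png

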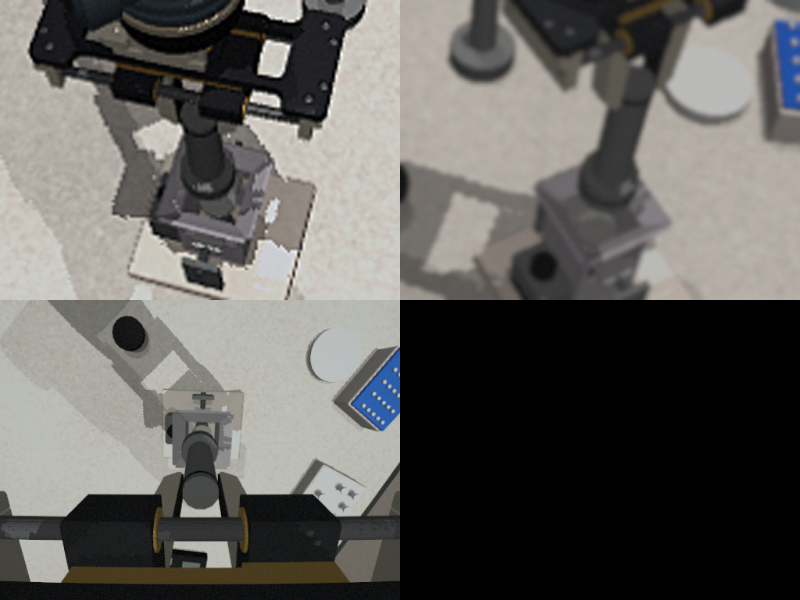

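The magazine hangs over the white dispenser's funnel: foot centred at tile (198,445), inside the rim which spans 172–232. The rim centre matches my estimate, at about 2 mm. I make a small correction and lower to just above the follower.

```bash
python3 -m handwheel '[[0,0.023,0,0,0],[0,0,0,0,0],[0,0,0.12,0,0],[0,0,0.12,0,0],[0,0,0.12,0,0],[0,0,0.1,0,0],[0,0,0,0,0],[0,0,0,0,0]]' 60; python3 -c "
from h import *
s=ctrl.state();print(s['contact_force'],s['wrist_torque'],s['position'])"
```

```text
clock: 7.98
position: [0.5407, -0.1743, 0.2084]
orientation: [3.141, 0.0, 2.008]
contact_force: [0.4, 0.2, -1.5]
width: 0.284
finger_force: 60.0
[ 0.38821357  0.1512427  -1.5472497 ] [-0.01993665  0.06142082 -0.03826965] [ 0.54073729 -0.17434934  0.2084487 ]
```

The foot is already inside the straight part of the column with no side load. I go on down.

```bash
python3 -m handwheel '[[0,0,0.08,0,0],[0,0,0.08,0,0],[0,0,0.08,0,0],[0,0,0.08,0,0],[0,0,0,0,0]]' 60; python3 -m handwheel '[[0,0,0.08,0,0],[0,0,0.08,0,0],[0,0,0.06,0,0],[0,0,0,0,0]]' 60
```

```text
clock: 8.6
position: [0.5406, -0.1744, 0.1758]
orientation: [3.142, 0.0, 2.008]
contact_force: [-0.5, -0.5, 3.7]
width: 0.287
finger_force: 60.0
clock: 9.1
position: [0.5408, -0.1744, 0.1544]
orientation: [3.141, 0.001, 2.008]
contact_force: [-1.5, -0.1, 4.2]
width: 0.286
finger_force: 60.0
```

```bash
python3 -m handwheel '[[0,0,0.06,0,0],[0,0,0.06,0,0],[0,0,0.05,0,0],[0,0,0,0,0],[0,0,0,0,0]]' 60; python3 w.py i magazine
python3 - <<'E'
from h import *
c=Cam('side');im=ctrl.camera('side');w=cv2.imread('pics/i.png')
cv2.imwrite('pics/i2.png',np.hstack([cv2.resize(im[170:290,250:410],(400,300),interpolation=cv2.INTER_CUBIC),cv2.resize(w,(400,300))]))
E
```

```text
clock: 9.72
position: [0.541, -0.1747, 0.138]
orientation: [3.141, 0.001, 2.008]
contact_force: [-1.3, -0.3, 9.1]
width: 0.288
finger_force: 60.0
9.725 [ 0.541  -0.1747  0.138 ] [3.1408e+00 1.4000e-03 2.0080e+00] [ 0.509 -0.106  0.328] [ 0.116 -0.246 -0.962]
magazine 0.6 [ 0.5394 -0.1721  0.1651] [256. 232.]
(0.592, 0.153, 0.13) [ 592.4 -256.8]
(0.5402, -0.1745, 0.134) [255.6 216.9]
(0.5402, -0.1745, 0.1) [255.6 201.9]
```

View pics/i2.png

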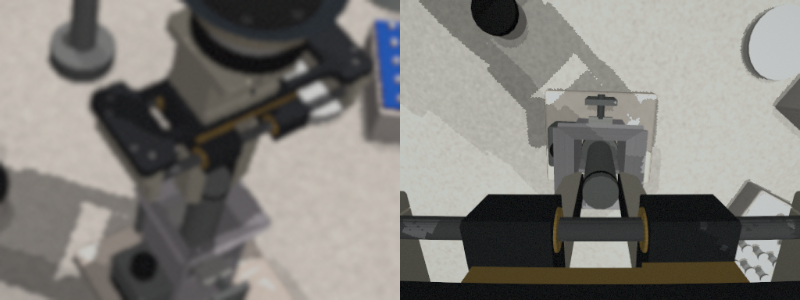

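The neck top is at the same place in the wrist view as at the grasp, so nothing slipped. The underside is about 5 mm past the latch. I push 1.5 mm more, ease up 5 mm so the fingers clear the rim, then open.

```bash
python3 -m handwheel '[[0,0,0.015,0,0],[0,0,0,0,0],[0,0,0,0,0]]' 60;  python3 -m handwheel '[[0,0,-0.025,0,0],[0,0,-0.025,0,0],[0,0,0,0,0]]' 60; python3 -m handwheel '[[0,0,0,0,50],[0,0,0,0,50],[0,0,0,0,50],[0,0,0,0,50]]' 60
```

```text
clock: 10.25
position: [0.5411, -0.1747, 0.1366]
orientation: [3.141, 0.002, 2.008]
contact_force: [-1.5, 0.4, 10.9]
width: 0.285
finger_force: 60.0
clock: 10.62
position: [0.5411, -0.1747, 0.1417]
orientation: [3.141, 0.002, 2.008]
contact_force: [-2.5, -0.5, 9.4]
width: 0.285
finger_force: 60.0
clock: 11.12
position: [0.5405, -0.1742, 0.1405]
orientation: [-3.141, -0.0, 2.008]
contact_force: [-0.1, -0.2, 0.5]
width: 0.497
finger_force: 0.0
```

```bash
python3 -m handwheel '[[0,0,-0.2,0,50],[0,0,-0.3,0,50],[0,0,-0.3,0,50],[0,0,-0.3,0,50],[0.3,0,0,0,50],[0.5,0,0,0,50],[0.5,0,0,0,50],[0.5,0,0,0,50],[0,0,0,0,50]]'
python3 - <<'E'
from h import *
ims=[]
for n,(x,y) in (('scene',(150,195)),('side',(250,170))):
    c=Cam(n);im=ctrl.camera(n)
    for r in ctrl.spot_in(n,'magazine')[:2]: print(n,r['score'],np.round(r['at'],3))
    k=im[y:y+120,x:x+160];k=cv2.resize(k,(400,300),interpolation=cv2.INTER_CUBIC)
    for z in (.178,.230): print(n,z,(c.proj((.5405,-.1742,z))[0]-[x,y])*2.5)
    ims.append(k)
cv2.imwrite('pics/j.png',np.hstack(ims))
E
```

```text
clock: 12.25
position: [0.4633, -0.0092, 0.2509]
orientation: [3.141, -0.0, 2.011]
contact_force: [0.4, -0.1, 0.1]
width: 0.502
finger_force: 0.0
scene 0.94 [ 0.546 -0.183  0.15 ]
scene 0.178 [210.24494917 165.66656555]
scene 0.23 [205.90422729 141.20332989]
side 0.82 [ 0.536 -0.186  0.155]
side 0.178 [209.95796332 169.82289548]
side 0.23 [220.6349484  128.32147494]
```

View pics/j.png

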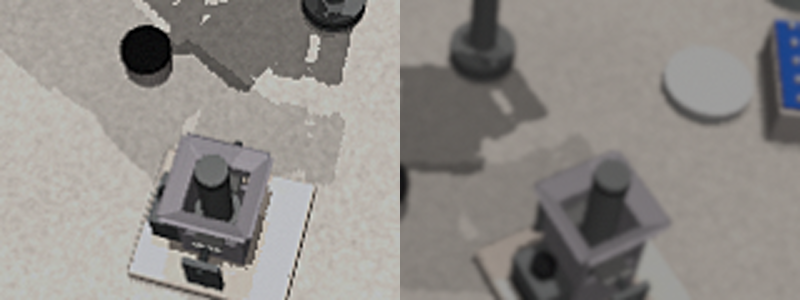

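The neck top stands at scene tile (213,169) and side tile (211,174). That matches the latched height of about 178 mm, not the 230 mm of an unlatched magazine. The robot touches nothing, so I hand in.

```bash
python3 -c "
from bench import ctrl
print(ctrl.hand_in())"
```

```text
the job is handed in; nothing more can be done
None
```

The tall narrow-footed magazine is latched in the white dispenser and released (top seen at about 178 mm after letting go), the other two magazines were not touched, and the job was handed in at about 12.5 s; the hand-in call returned no verdict.

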